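# Gauge the bore of the red planter

### The arm

A 6-joint arm with a two-finger parallel gripper is mounted at the origin on the work surface. World frame = base frame: x ahead of the robot, y to its left, z up, the work surface at z = 0. Lengths are in m, angles in rad, forces in N, time in s.
With the tool pointing down it reaches from about 0.35 to 0.85 m from the base axis. Payload 8.1 kg.
Tool frame: the origin (TCP) lies on the mounting face of the last link; the fingertips stand 186 mm ahead of it and the grasp point (between the pads) lies 167 mm ahead of it; z points along the fingers, y is the line along which they close (so a half turn about z gives the same grasp; the last joint's range is limited). The gripper opens to 93 mm and grips with 3 to 60 N. Pads are 15 mm wide; open, the fingers measure 128 mm over their backs; the gripper's body (75 mm by 188 mm) begins 65 mm behind the grasp point.
Start: joints at [-1.34, 0.13, 1.488, -0, 1.523, -0.085], TCP at [0.186, -0.57, 0.405] pointing down, gripper open.
Joint ranges: [-2.96, 2.96], [-0.89, 2.26], [0.02, 2.5], [-1.34, 4.48], [0, 2.73], [-2.66, 2.66]. Speed limits (rad/s): [2.39, 2.39, 2.79, 3.14, 3.14, 3.14].

### API

Orientations are given as a 3x3 rotation matrix whose columns are the frame's x, y, z axes.
In Python, from station import bot gives the robot as it stands.
- The arm moves only by the tool apply_moves, never from a script. Its arguments are lists of equal length, an entry for each row: "offset": the shift along the world's x, y, z in m, a list of three; "twist": the turn about the world's z in degrees; "claw": the gripper's target within -1 to 1 (shut at 1, half-way at 0, fully open at -1). In form: {"offset": [[dx, dy, dz], ...], "twist": [twist, ...], "claw": [claw, ...]}. A call has 1 to 20 rows; each row shifts and turns the commanded pose from where the row before left it; what a row does not reach is not made up. A row lasts 1/12 s, in which the tool goes at most 41.7 mm and 7.16 degrees, less where a joint would pass 70% of its speed; a pose out of reach is approached as far as the arm can. A call with a gripper value outside its range is refused whole. The fingers move at their own pace and stop on an object; "newtons" is the grip in N (left out, the last holds). Time passes only in rows, so rows that do not move let the fingers close. It gives the time, the measured TCP pose, the force, the opening and the grip force at its end, in the units of the state.
- bot.get_state(): the state, without advancing time (a new reading comes with each control period).
- bot.camera(name): name is "scene" or "top"; returns a dict with "image" (384x512x3 uint8, red, green, blue), "fx", "fy", "cx", "cy" (pixels), "cam_to_world" (4x4, takes a point from camera to world coordinates). Camera axes: x right, y down, z forward; pixel columns grow to the right and rows downward; lengths in m; the calibration is good to about 2 mm. A picture is of the moment at which its call begins. There is no depth.
- bot.sign_off(): hands the job in; it is judged then, once.
Trained networks look in the newest picture that a camera, given by its name, has taken for a name from the list of things; names that differ only in an ending like _2 or _b are one class to them, and where a whole thing is asked for, a point or a joint stands for the part that bears it (a point fixed in the world has none). Each returns a list of dicts, best first, with "confidence" (0 to 1); they miss things now and then, are a little off and sometimes report something else, mostly with a low value. They report only what shows in the picture. A call takes as long as a camera call. They do not tell look-alikes from the thing itself.
- bot.spot_in(name, camera): "bbox" ([centre column, centre row, width, height] in pixels, round what is visible of it).
- bot.trace(name, camera): "pixels" (384x512 bool, what is visible of it) and "bbox" ([centre column, centre row, width, height] in pixels, round what is visible of it).
The state is a dict: "time_s": time; "q": joint angles; "joint_vel": joint speeds; "tau": joint torques, N m; "tcp_pos": TCP position; "ee_rot": TCP orientation; "force": force on the tool from outside, world axes, zero at the start; "ft_torque": the same for the moment, N m; "grip_width": finger opening in m; "finger_force": force on a finger pad.
Only numpy, scipy, OpenCV 4.12 (cv2) and the standard library are available. Lean on these libraries where they do the work, as an engineer would, in place of code of your own. Each camera call takes 0.05 s, during which the arm holds its last target. There are 200 camera calls.

### The job

Measure the inside width of the red planter with the bore gauge that hangs in the black stand: pinch the gauge by its two green wings, which draws its plungers in, lower it into the red planter until its clear disc rests flat on the rim, and let go so that the plungers spring out to the wall. Then take the yellow knob on top, push it firmly all the way down to lock the plungers, lift the gauge straight out by the knob and hang it back in the black stand, upright, released and still locked at the measured width. Leave the white and blue planters where they are and do not tip the red one.

Things in the scene. Friction and masses are not known exactly. Their poses are not given: they have to be found in the camera images.
- gauge_grip (a point): On the bore gauge's upright axis, midway between its two green wings and half-way up them. z up; x runs from wing to wing: pinch along x, from above. Wings: 26 mm wide, 18 mm tall, 68 mm over their outer faces when sprung out, 36 mm pinched in. A clear disc, 108 mm across, has its underside 31 mm below this point. Gauge: 0.17 kg, starts hanging in the black stand.
- gauge_knob (a point): Centre of the yellow lock knob on the gauge's axis, 32 mm diameter, 16 mm tall, 47 mm above gauge_grip when up, about 41 mm when locked. Grasp it from above; the tops of the wings are 38 mm below its centre when up, 32 mm when locked.
- gauge_foot (a point): Lower end of the gauge's steel stem, 44 mm below the disc's underside (75 mm below gauge_grip). The green legs with the brass plunger noses hang beside it; noses 34 mm below the disc.
- plunger (a joint): How far each plunger (and wing) has sprung out, m: 0 = pinched right in (44 mm over the two noses), 0.016 = fully out (76 mm). Both move alike, the wings along with the plungers. A light spring (1 N) pushes them out; a pinch of 10 N or more draws them fully in. Free at the start.
- gauge_lock (a joint): How far the yellow knob is pushed down, m: 0 = up, plungers free; about 0.006 = fully down, locked in a notch (4 mm apart). It slides at 7 N; push with 12 to 20 N to lock. It stays where it is left, also when the gauge is lifted gently by it. Once locked do not squeeze the wings.
- planter_red: The red round planter to be measured, straight-sided, 78 mm outside and 64 mm inside diameter, 80 mm tall, bottom 8 mm thick, 0.6 kg, loose on the table. Origin at the centre of its underside, z up; mouth 80 mm above it.
- stand_mouth (a point): Centre of the mouth, at rim height, of the fixed black stand, a plain black pot 85 mm tall, 100 mm outside and 88 mm inside diameter. The gauge hangs here with its disc on the rim (disc underside at rim height). z up.
- planter_white: Bystander: white planter, 86 mm outside and 74 mm inside diameter, 72 mm tall, loose. Origin at the centre of its underside.
- planter_blue: Bystander: blue planter, 70 mm outside and 54 mm inside diameter, 74 mm tall, loose. Origin at the centre of its underside.
Not all that is in view belongs to the job. What is shaped like the part that bears gauge_grip but purple is not meant.

How it is judged:
By the outcome, as a careful person would: the job done as asked, in the order asked, and still so for the second after the job is handed in, with the robot touching nothing.
It also fails if it takes over 64 s, if anything falls off the work surface, if the arm or the gripper's body presses on something with over 40 N, if the wrist force passes 120 N, or if a joint passes its speed limit or range.

## Working session

There is one attempt and no reset: what is moved stays moved. The work goes in short steps, Python scripts to look and compute and a tool call to move; the robot and the scene stay as the last step left them, time stands still between calls to the robot, and variables do not carry over. Pictures are saved under pics/ and viewed, at most 10 in all, crops included, and the job is handed in when it is done.

Besides the shell and the picture viewer there is one more tool, called after ">>>" in YAML: its name, and indented under it one key for each argument. apply_moves: Moves the arm, as the interface text tells. Its arguments: {"type":"object","properties":{"offset":{"type":"array","items":{"type":"array","items":{"type":"number"}}},"twist":{"type":"array","items":{"type":"number"}},"claw":{"type":"array","items":{"type":"number"}},"newtons":{"type":"number"}},"required":["offset","twist","claw"]}

```bash
mkdir -p pics; cat > h.py <<'E'
import numpy as np, cv2
from station import bot
def snap(c,fn=None):
    d=bot.camera(c)
    if fn: cv2.imwrite('pics/'+fn,d['image'][:,:,::-1])
    return d
def ray(d,u,v,z):
    T=np.array(d['cam_to_world']); r=T[:3,:3]@np.array([(u-d['cx'])/d['fx'],(v-d['cy'])/d['fy'],1.]); o=T[:3,3]
    return o+r*(z-o[2])/r[2]
def proj(d,p):
    T=np.array(d['cam_to_world']); q=T[:3,:3].T@(np.array(p)-T[:3,3]); return np.array([d['fx']*q[0]/q[2]+d['cx'],d['fy']*q[1]/q[2]+d['cy']])
E
python3 - <<'E'
from h import *
for c in('scene','top'):
    d=snap(c,c+'0.png'); print(c,d['fx'],d['cx'],d['cy'],np.round(d['cam_to_world'],3).tolist())
    for n in('gauge_grip','gauge_knob','planter_red','planter_white','planter_blue'):
        print(n,[(np.round(x['bbox'],1).tolist(),round(x['confidence'],2)) for x in bot.spot_in(n,c)])
s=bot.get_state(); print(s['time_s'],s['tcp_pos'],np.round(s['ee_rot'],3).tolist(),s['force'],s['grip_width'])
a=cv2.imread('pics/scene0.png');b=cv2.imread('pics/top0.png')
E
```

```text
scene 357.77711003861594 242.79871357489276 191.7834307596879 [[0.611, 0.636, -0.472, 0.906], [0.792, -0.488, 0.367, -0.243], [0.003, -0.598, -0.801, 0.754], [0.0, 0.0, 0.0, 1.0]]
gauge_grip [([145.4, 278.4, 55.7, 52.4], 0.61), ([115.2, 229.0, 49.5, 51.8], 0.59)]
gauge_knob [([104.4, 213.6, 17.7, 12.3], 0.63), ([134.7, 260.4, 20.0, 13.9], 0.58), ([144.2, 278.2, 58.3, 54.6], 0.45)]
planter_red [([326.2, 169.7, 35.4, 42.7], 0.92)]
planter_white [([281.6, 237.8, 39.5, 47.1], 0.87)]
planter_blue [([240.3, 190.9, 31.8, 41.2], 0.98)]
top 464.914171361077 243.8287514809655 190.21126374056183 [[-0.028, -0.997, 0.075, 0.442], [-0.999, 0.026, -0.029, 0.054], [0.026, -0.076, -0.997, 1.077], [0.0, 0.0, 0.0, 1.0]]
gauge_grip [([354.3, 241.0, 46.6, 50.4], 0.66), ([358.0, 165.0, 47.3, 47.0], 0.59)]
gauge_knob [([366.2, 243.7, 19.8, 13.3], 0.65), ([365.4, 163.3, 12.1, 14.7], 0.56)]
planter_red [([119.8, 174.8, 40.1, 39.2], 0.73)]
planter_white [([214.9, 137.8, 38.3, 43.4], 0.82), ([121.0, 176.0, 37.6, 35.0], 0.44)]
planter_blue [([216.9, 212.9, 32.3, 32.4], 0.64)]
0.6 [ 0.1863624  -0.57034711  0.40478284] [[0.951, 0.311, 0.0], [0.311, -0.951, -0.0], [-0.0, 0.0, -1.0]] [0.25878271 0.04992415 0.46524875] 0.09295830602103737
```

View pics/scene0.png

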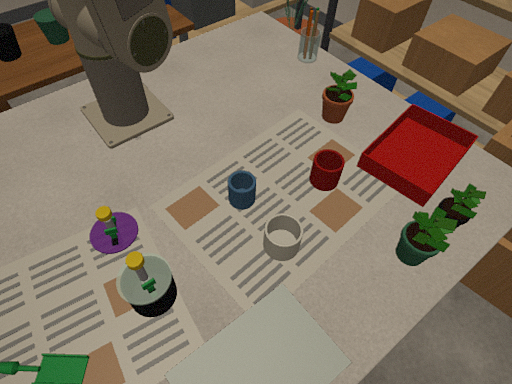

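View pics/top0.png

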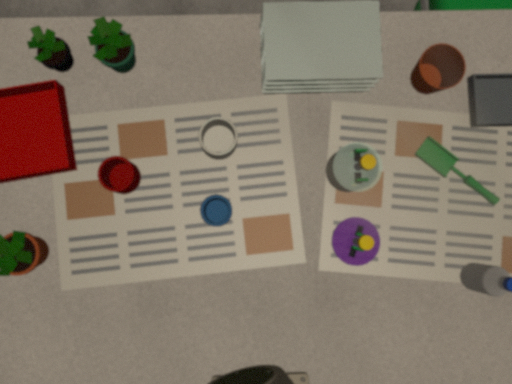

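Candidates for the gauge are the clear-disc one in the black stand (scene 145,278; top 358,165) and the purple-disc one (scene 115,229; top 356,241). The first fits, because it has a clear disc and hangs in the black stand. I'll confirm it in an enlarged crop.

```bash
python3 - <<'E'
from h import *
a=cv2.imread('pics/scene0.png')[235:325,100:200];b=cv2.imread('pics/top0.png')[130:215,315:405]
f=lambda i:cv2.resize(i,(400,380),interpolation=cv2.INTER_CUBIC)
cv2.imwrite('pics/crop1.png',np.hstack([f(a),f(b)]))
d=snap('top');s=snap('scene')
for n in('planter_red','planter_white','planter_blue'):
    for c,dd,in(('top',d),):
        m=bot.trace(n,c)[0]; print(n,m['bbox'])
# masks by colour in crop
img=d['image'];hsv=cv2.cvtColor(img,cv2.COLOR_RGB2HSV)
def mask(lo,hi,u0,u1,v0,v1,h=hsv):
    m=cv2.inRange(h,lo,hi); o=np.zeros_like(m); o[v0:v1,u0:u1]=m[v0:v1,u0:u1]; return o
g=mask((40,90,20),(85,255,255),330,385,140,195); y=mask((18,120,100),(35,255,255),330,385,140,195)
for nm,m in(('green',g),('yellow',y)):
    n,_,st,ce=cv2.connectedComponentsWithStats(m); print(nm,[(st[i].tolist(),np.round(ce[i],1).tolist()) for i in range(1,n) if st[i][4]>5])
h2=cv2.cvtColor(s['image'],cv2.COLOR_RGB2HSV)
for nm,m in(('green',mask((40,90,20),(85,255,255),115,180,245,320,h2)),('yellow',mask((18,120,100),(35,255,255),115,180,245,320,h2))):
    n,_,st,ce=cv2.connectedComponentsWithStats(m); print('s',nm,[(st[i].tolist(),np.round(ce[i],1).tolist()) for i in range(1,n) if st[i][4]>5])
print(ray(d,368,161,.163),ray(d,119.8,174.8,.08))
E
```

```text
planter_red [119.4, 172.7, 37.6, 34.6]
planter_white [215.6, 138.2, 39.9, 46.3]Traceback (most recent call last):
  File "<stdin>", line 8, in <module>
IndexError: list index out of range
```

View pics/crop1.png

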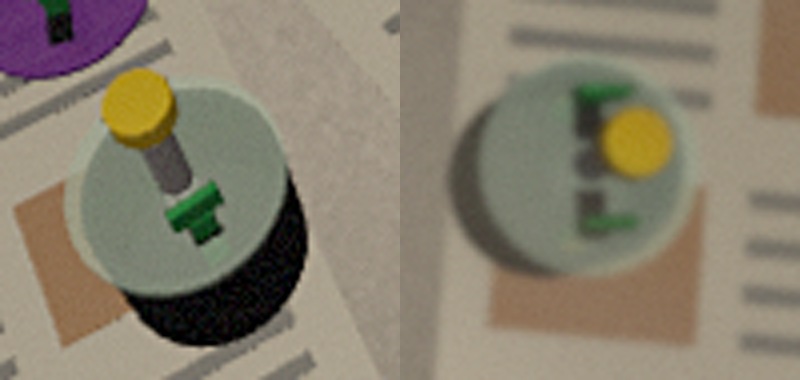

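Confirmed: the crop shows the clear disc on the black pot. The wings appear at top pixels of about (360,151) and (361,180), so they lie along the image's vertical.

```bash
cat > m.py <<'E'
from h import *
from scipy.optimize import least_squares
def blobs(d,lo,hi,box,amin=6):
    h=cv2.cvtColor(d['image'],cv2.COLOR_RGB2HSV); m=cv2.inRange(h,lo,hi); o=np.zeros_like(m);u0,u1,v0,v1=box;o[v0:v1,u0:u1]=m[v0:v1,u0:u1]
    n,_,st,ce=cv2.connectedComponentsWithStats(o)
    return o,[(st[i].tolist(),np.round(ce[i],1).tolist()) for i in range(1,n) if st[i][4]>=amin]
def hull(d,pts):
    m=np.zeros((384,512),np.uint8); cv2.fillConvexPoly(m,cv2.convexHull(np.array([proj(d,p)*16 for p in pts]).astype(np.int32)),255,shift=4);return m
def cyl(x,y,z0,z1,r):
    return [(x+r*np.cos(t),y+r*np.sin(t),z) for z in(z0,z1) for t in np.linspace(0,6.28,40)]
def cen(m):
    q=cv2.moments(m,True); return np.array([q['m10']/q['m00'],q['m01']/q['m00']])
def fit(obs,shape,x0):   # obs: list of (cam,centroid); shape(x,y)->pts
    f=lambda p:np.concatenate([cen(hull(d,shape(*p)))-c for d,c in obs])
    r=least_squares(f,x0,diff_step=.02); return r.x,f(r.x)
E
python3 - <<'E'
from m import *
d=snap('top');s=snap('scene')
Y=((18,120,100),(35,255,255));G=((40,90,20),(85,255,255));R=((170,110,30),(180,255,255))
bt=(330,385,140,195);bs=(115,180,245,320)
yt,ys=blobs(d,*Y,bt),blobs(s,*Y,bs); print(yt[1],ys[1])
k=lambda x,y:cyl(x,y,.155,.171,.016)
for o in([(d,cen(yt[0]))],[(s,cen(ys[0]))],[(d,cen(yt[0])),(s,cen(ys[0]))]): print('knob',fit(o,k,[.47,-.2]))
for nm,dd,b in(('t',d,bt),('s',s,bs)): print('green',nm,blobs(dd,*G,b,3)[1])
# red planter
def red(dd,b):
    h=cv2.cvtColor(dd['image'],cv2.COLOR_RGB2HSV); m=(((h[...,0]>170)|(h[...,0]<6))&(h[...,1]>140)).astype(np.uint8)*255
    o=np.zeros_like(m);u0,u1,v0,v1=b;o[v0:v1,u0:u1]=m[v0:v1,u0:u1];return o
rt=red(d,(90,150,148,205)); rs=red(s,(300,352,140,198))
print(rt.sum()/255,cv2.boundingRect(rt),rs.sum()/255,cv2.boundingRect(rs))
k=lambda x,y:cyl(x,y,0,.08,.039)
for o in([(d,cen(rt))],[(s,cen(rs))],[(d,cen(rt)),(s,cen(rs))]):
    x,e=fit(o,k,[.47,.3]); print('red',x,e, (hull(d,k(*x))>0).sum(),(hull(s,k(*x))>0).sum())
E
```

```text
[([360, 154, 16, 16, 199], [367.7, 161.4])] [([125, 251, 18, 19, 253], [133.8, 259.8])]
knob (array([ 0.56200988, -0.22124493]), array([0.01558354, 0.03225867]))
knob (array([ 0.55873513, -0.22224137]), array([-0.03063833, -0.02440179]))
knob (array([ 0.56042855, -0.22183741]), array([0.31140779, 0.85142129, 0.43158838, 0.45145464]))
green t [([355, 149, 11, 5, 36], [359.4, 150.4]), ([358, 179, 9, 2, 15], [361.8, 179.4])]
green s [([141, 278, 15, 14, 112], [149.0, 284.9])]
1119.0 (99, 157, 41, 36) 1033.0 (310, 149, 35, 42)
red [0.56153768 0.30057611] [ 0.01148393 -0.00948275] 1358 1225
red [0.56091185 0.29953415] [-0.01158202  0.00746504] 1364 1230
red [0.56123583 0.30023377] [ 0.15633194  0.10203272  0.18047195 -0.0797612 ] 1363 1228
```

>>> apply_moves:
  offset:
    - [0.0234,0.0218,0]
    - [0.0234,0.0218,0]
    - [0.0234,0.0218,0]
    - [0.0234,0.0218,0]
    - [0.0234,0.0218,0]
    - [0.0234,0.0218,0]
    - [0.0234,0.0218,0]
    - [0.0234,0.0218,0]
    - [0.0234,0.0218,0]
    - [0.0234,0.0218,0]
    - [0.0234,0.0218,0]
    - [0.0234,0.0218,0]
    - [0.0234,0.0218,0]
    - [0.0234,0.0218,0]
    - [0.0234,0.0218,0]
    - [0.0234,0.0218,0]
    - [0,0,0]
    - [0,0,0]
  twist: [4.75,4.75,4.75,4.75,4.75,4.75,4.75,4.75,4.75,4.75,4.75,4.75,4.75,4.75,4.75,4.75,0,0]
  claw: [-1,-1,-1,-1,-1,-1,-1,-1,-1,-1,-1,-1,-1,-1,-1,-1,-1,-1]
  newtons: 20

```text
time_s: 2.45
tcp_pos: [0.5616, -0.2202, 0.4045]
ee_rot: [[-0.074, 0.997, -0.0], [0.997, 0.074, 0.0], [0.0, -0.0, -1.0]]
force: [-0.7, -0.6, -1.0]
grip_width: 0.093
finger_force: 0.0
```

>>> apply_moves:
  offset:
    - [-0.001,-0.0015,-0.015]
    - [0,0,-0.015]
    - [0,0,-0.015]
    - [0,0,-0.015]
    - [0,0,-0.005]
    - [0,0,0]
  twist: [0,0,0,0,0,0]
  claw: [-1,-1,-1,-1,-1,-1]

```text
time_s: 2.95
tcp_pos: [0.5585, -0.2237, 0.338]
ee_rot: [[-0.069, 0.998, -0.003], [0.998, 0.069, 0.001], [0.001, -0.003, -1.0]]
force: [-0.5, 0.3, 0.2]
grip_width: 0.0931
finger_force: 0.0
```

```bash
python3 - <<'E'
from m import *
s=snap('scene');print(bot.get_state()['tcp_pos'])
cv2.imwrite('pics/c2.png',cv2.resize(s['image'][170:330,60:220,::-1],(600,600),interpolation=cv2.INTER_CUBIC))
E
```

```text
[ 0.55902884 -0.22372516  0.33937911]
```

View pics/c2.png

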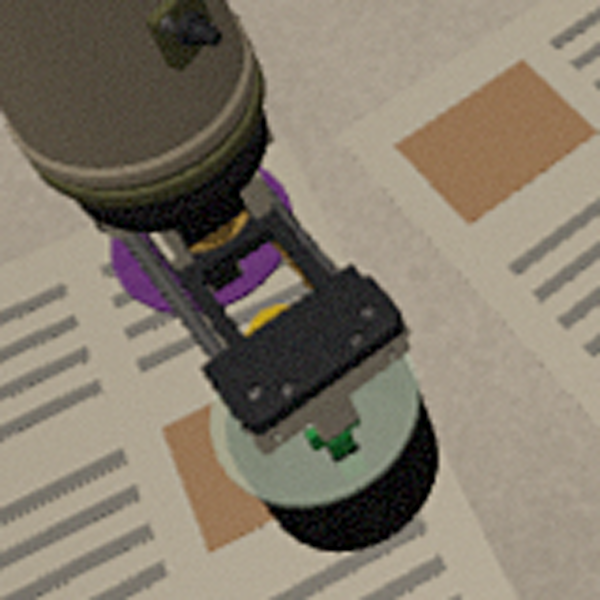

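The fingers straddle the knob and the near wing shows below the fingertip. Going down to wing height.

>>> apply_moves:
  offset:
    - [0.0015,0.002,-0.01]
    - [0,0,-0.01]
    - [0,0,-0.01]
    - [0,0,-0.01]
    - [0,0,-0.01]
    - [0,0,-0.005]
    - [0,0,0]
    - [0,0,0]
  twist: [0,0,0,0,0,0,0,0]
  claw: [-1,-1,-1,-1,-1,-1,-1,-1]

```text
time_s: 3.67
tcp_pos: [0.5611, -0.2209, 0.2842]
ee_rot: [[-0.071, 0.997, -0.001], [0.997, 0.071, 0.0], [0.0, -0.001, -1.0]]
force: [0.6, -0.0, -0.0]
grip_width: 0.0935
finger_force: 0.0
```

>>> apply_moves:
  offset:
    - [0,0,0]
    - [0,0,0]
    - [0,0,0]
    - [0,0,0]
    - [0,0,0]
    - [0,0,0]
    - [0,0,0]
    - [0,0,0]
    - [0,0,0]
    - [0,0,0]
  twist: [0,0,0,0,0,0,0,0,0,0]
  claw: [1,1,1,1,1,1,1,1,1,1]
  newtons: 20

```text
time_s: 4.5
tcp_pos: [0.5614, -0.221, 0.2851]
ee_rot: [[-0.071, 0.997, 0.001], [0.997, 0.071, -0.0], [-0.0, 0.001, -1.0]]
force: [1.2, 1.1, 2.4]
grip_width: 0.0345
finger_force: 19.6
```

>>> apply_moves:
  offset:
    - [0,0,0.005]
    - [0,0,0.01]
    - [0,0,0.015]
    - [0,0,0.015]
    - [0,0,0.015]
    - [0,0,0.015]
    - [0,0,0.015]
    - [0,0,0.01]
    - [0,0,0]
    - [0,0,0]
  twist: [0,0,0,0,0,0,0,0,0,0]
  claw: [1,1,1,1,1,1,1,1,1,1]

```text
time_s: 5.33
tcp_pos: [0.5613, -0.2211, 0.3853]
ee_rot: [[-0.071, 0.997, 0.001], [0.997, 0.071, -0.001], [-0.001, 0.001, -1.0]]
force: [-0.6, 0.8, -3.0]
grip_width: 0.0351
finger_force: 19.5
```

```bash
python3 - <<'E'
from m import *
s=snap('scene');d=snap('top');print(bot.get_state()['tcp_pos'])
cv2.imwrite('pics/c3.png',np.hstack([cv2.resize(s['image'][130:330,60:260,::-1],(400,400)),cv2.resize(d['image'][90:250,290:450,::-1],(400,400))]))
E
```

```text
[ 0.56095815 -0.22092316  0.38351271]
```

View pics/c3.png

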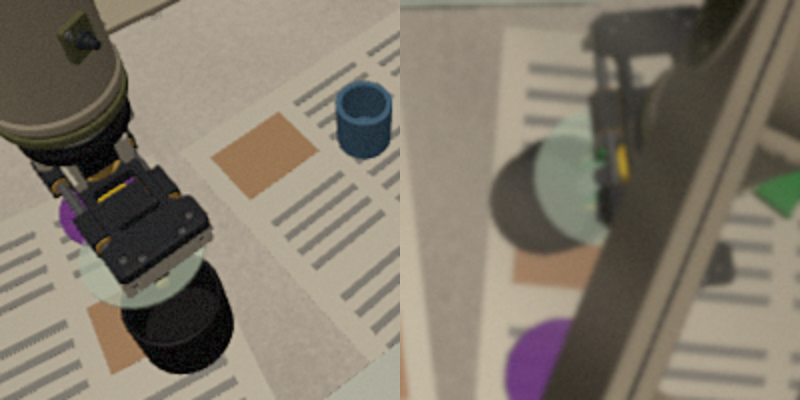

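Gauge is in the gripper, with its disc below the fingers and the stand empty. Carrying it over to the red planter.

>>> apply_moves:
  offset:
    - [0,0.01,0]
    - [0,0.02,0]
    - [0,0.03,0]
    - [0,0.033,0]
    - [0,0.033,0]
    - [0,0.033,0]
    - [0,0.033,0]
    - [0,0.033,0]
    - [0,0.033,0]
    - [0,0.033,0]
    - [0,0.033,0]
    - [0,0.033,0]
    - [0,0.033,0]
    - [0,0.033,0]
    - [0,0.033,0]
    - [0,0.033,0]
    - [0,0.025,0]
    - [0,0.01,0]
    - [0,0,0]
    - [0,0,0]
  twist: [0,0,0,0,0,0,0,0,0,0,0,0,0,0,0,0,0,0,0,0]
  claw: [1,1,1,1,1,1,1,1,1,1,1,1,1,1,1,1,1,1,1,1]

```text
time_s: 7.1
tcp_pos: [0.5608, 0.3031, 0.3837]
ee_rot: [[-0.073, 0.997, -0.001], [0.997, 0.073, -0.001], [-0.001, -0.002, -1.0]]
force: [0.5, -0.6, -1.9]
grip_width: 0.035
finger_force: 19.5
```

```bash
python3 - <<'E'
from m import *
s=snap('scene');d=snap('top');st=bot.get_state();print(st['tcp_pos'],st['grip_width'])
# refined red fit by full-outline IoU on the pictures of the start (saved)
for c,dd,b in(('scene0.png',s,(296,356,136,202)),('top0.png',d,(88,152,146,206))):
    h=cv2.cvtColor(cv2.imread('pics/'+c),cv2.COLOR_BGR2HSV); m=(((h[...,0]>165)|(h[...,0]<8))&(h[...,1]>110)).astype(np.uint8)
    o=np.zeros_like(m);u0,u1,v0,v1=b;o[v0:v1,u0:u1]=m[v0:v1,u0:u1]
    n,l,stt,ce=cv2.connectedComponentsWithStats(o);k=1+np.argmax(stt[1:,4]);o=(l==k)
    best=max((((o&(q:=hull(dd,cyl(x,y,0,.08,.039))>0)).sum()/(o|q).sum(),x,y) for x in np.arange(.549,.574,.001) for y in np.arange(.288,.313,.001)))
    q=hull(dd,cyl(best[1],best[2],0,.08,.039)); print(c,best,cv2.boundingRect(o.astype(np.uint8)),cv2.boundingRect(q))
cv2.imwrite('pics/c4.png',np.hstack([cv2.resize(s['image'][60:220,230:390,::-1],(400,400)),cv2.resize(d['image'][90:250,50:210,::-1],(400,400))]))
E
```

```text
[0.56132499 0.30176876 0.38431665] 0.03469027704599403
scene0.png (np.float64(0.8949958982772764), np.float64(0.559), np.float64(0.3)) (310, 149, 35, 42) (308, 148, 37, 43)
top0.png (np.float64(0.8715867158671586), np.float64(0.562), np.float64(0.298)) (98, 156, 42, 37) (98, 155, 45, 39)
```

View pics/c4.png

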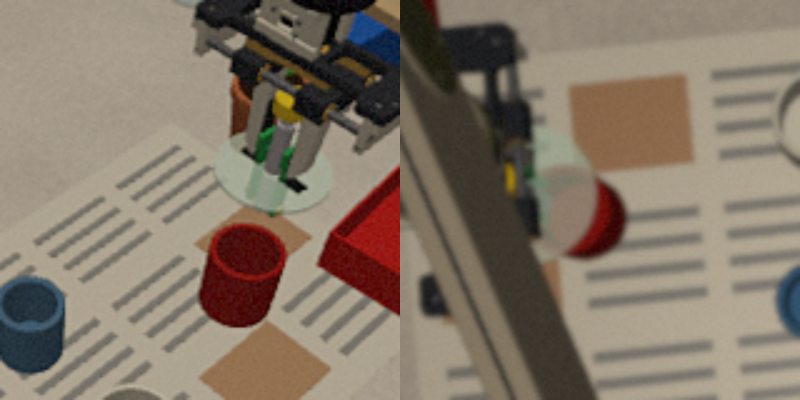

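The scene view shows the gauge hanging above the red planter with its stem tip over the mouth. The planter's centre is about (0.561, 0.300). Lowering.

>>> apply_moves:
  offset:
    - [0,-0.0015,0]
    - [0,0,-0.01]
    - [0,0,-0.01]
    - [0,0,-0.01]
    - [0,0,-0.01]
    - [0,0,-0.01]
    - [0,0,-0.01]
    - [0,0,-0.01]
    - [0,0,-0.01]
    - [0,0,-0.01]
    - [0,0,0]
    - [0,0,0]
  twist: [0,0,0,0,0,0,0,0,0,0,0,0]
  claw: [1,1,1,1,1,1,1,1,1,1,1,1]

```text
time_s: 8.2
tcp_pos: [0.561, 0.3014, 0.2937]
ee_rot: [[-0.071, 0.997, -0.002], [0.997, 0.071, -0.001], [-0.001, -0.002, -1.0]]
force: [0.8, -0.7, -0.5]
grip_width: 0.0349
finger_force: 19.5
```

```bash
python3 - <<'E'
from m import *
s=snap('scene');st=bot.get_state();print(st['tcp_pos'],st['force'])
cv2.imwrite('pics/c5.png',cv2.resize(s['image'][110:220,270:380,::-1],(600,600),interpolation=cv2.INTER_CUBIC))
E
```

```text
[0.56129738 0.30151506 0.29471043] [-0.23989323 -0.34533168 -1.27351282]
```

View pics/c5.png

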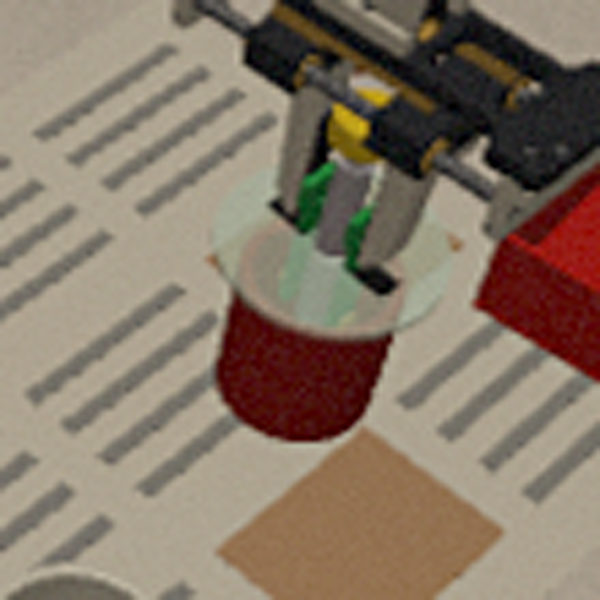

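The stem and legs are inside the mouth and the disc is just above the rim. Lowering the last part.

>>> apply_moves:
  offset:
    - [0,-0.001,-0.004]
    - [0,0,-0.004]
    - [0,0,-0.003]
    - [0,0,-0.002]
    - [0,0,0]
    - [0,0,0]
  twist: [0,0,0,0,0,0]
  claw: [1,1,1,1,1,1]

```text
time_s: 8.75
tcp_pos: [0.5612, 0.3004, 0.2816]
ee_rot: [[-0.071, 0.997, -0.0], [0.997, 0.071, -0.0], [-0.0, -0.0, -1.0]]
force: [-0.1, -0.4, -1.1]
grip_width: 0.035
finger_force: 19.5
```

>>> apply_moves:
  offset:
    - [0,0,-0.001]
    - [0,0,-0.001]
    - [0,0,-0.001]
    - [0,0,0]
    - [0,0,0]
  twist: [0,0,0,0,0]
  claw: [1,1,1,1,1]

```text
time_s: 9.17
tcp_pos: [0.5615, 0.3006, 0.2801]
ee_rot: [[-0.072, 0.997, 0.001], [0.997, 0.072, 0.0], [0.0, 0.001, -1.0]]
force: [-2.4, -1.3, 4.4]
grip_width: 0.0349
finger_force: 19.5
```

The disc is resting on the rim. Opening gradually.

>>> apply_moves:
  offset:
    - [0,0,0]
    - [0,0,0]
    - [0,0,0]
    - [0,0,0]
    - [0,0,0]
    - [0,0,0]
    - [0,0,0]
    - [0,0,0]
    - [0,0,0]
    - [0,0,0]
    - [0,0,0]
    - [0,0,0]
    - [0,0,0]
    - [0,0,0]
  twist: [0,0,0,0,0,0,0,0,0,0,0,0,0,0]
  claw: [0.2,0.15,0.1,0.05,0,-0.05,-0.1,-0.2,-0.3,-0.5,-0.7,-1,-1,-1]

```text
time_s: 10.33
tcp_pos: [0.5612, 0.3005, 0.2787]
ee_rot: [[-0.071, 0.997, -0.0], [0.997, 0.071, -0.0], [-0.0, -0.0, -1.0]]
force: [0.2, -0.8, 0.4]
grip_width: 0.0888
finger_force: 0.0
```

>>> apply_moves:
  offset:
    - [0,0,0.01]
    - [0,0,0.015]
    - [0,0,0.015]
    - [0,0,0.006]
    - [0,0,0]
    - [0,0,0]
  twist: [0,0,0,0,0,0]
  claw: [-1,-1,-1,-1,-1,-1]

```text
time_s: 10.83
tcp_pos: [0.5614, 0.3005, 0.3252]
ee_rot: [[-0.071, 0.997, 0.001], [0.997, 0.071, 0.0], [0.0, 0.001, -1.0]]
force: [0.6, -0.2, -0.8]
grip_width: 0.093
finger_force: 0.0
```

```bash
python3 - <<'E'
from m import *
s=snap('scene');st=bot.get_state();print(st['tcp_pos'],st['force'])
print(proj(s,(.561,.3,.158)),proj(s,(.561,.3,.081)),blobs(s,(18,120,100),(35,255,255),(300,370,90,180))[1],blobs(s,(40,90,20),(85,255,255),(300,370,90,180))[1])
cv2.imwrite('pics/c6.png',cv2.resize(s['image'][100:200,280:380,::-1],(600,600),interpolation=cv2.INTER_CUBIC))
E
```

```text
[0.56112517 0.30039765 0.32428931] [-0.77420591  0.46138748 -0.40642252]
[335.72241256 137.28294708] [329.28718567 159.27998924] [([351, 102, 3, 4, 9], [351.9, 103.7]), ([360, 107, 10, 6, 10], [364.5, 109.7]), ([330, 131, 14, 13, 143], [335.9, 136.8])] [([321, 141, 9, 14, 64], [324.3, 147.2]), ([335, 153, 9, 13, 66], [338.4, 159.0])]
```

View pics/c6.png

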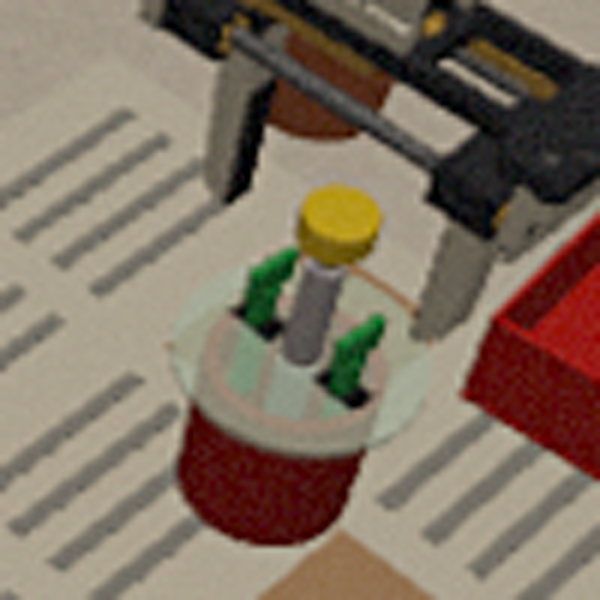

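The gauge is seated with the disc flat on the rim and the wings part-sprung. The knob is at (336,137) as predicted, centred between the fingers. Gripping the knob.

>>> apply_moves:
  offset:
    - [0,0,0]
    - [0,0,0]
    - [0,0,0]
    - [0,0,0]
    - [0,0,0]
    - [0,0,0]
    - [0,0,0]
    - [0,0,0]
    - [0,0,0]
    - [0,0,0]
    - [0,0,0]
  twist: [0,0,0,0,0,0,0,0,0,0,0]
  claw: [0,0.1,0.2,0.25,0.3,1,1,1,1,1,1]
  newtons: 40

```text
time_s: 11.8
tcp_pos: [0.5613, 0.3005, 0.3249]
ee_rot: [[-0.071, 0.997, 0.0], [0.997, 0.071, 0.0], [0.0, 0.0, -1.0]]
force: [-0.4, -0.5, 0.4]
grip_width: 0.0309
finger_force: 40.0
```

>>> apply_moves:
  offset:
    - [0,0,-0.001]
    - [0,0,-0.001]
    - [0,0,-0.001]
    - [0,0,-0.001]
    - [0,0,-0.001]
    - [0,0,-0.001]
    - [0,0,0]
  twist: [0,0,0,0,0,0,0]
  claw: [1,1,1,1,1,1,1]

```text
time_s: 12.38
tcp_pos: [0.5614, 0.3005, 0.3198]
ee_rot: [[-0.071, 0.997, 0.001], [0.997, 0.071, 0.0], [0.0, 0.001, -1.0]]
force: [-0.7, -1.7, 5.3]
grip_width: 0.0313
finger_force: 40.0
```

>>> apply_moves:
  offset:
    - [0,0,-0.001]
    - [0,0,-0.001]
    - [0,0,0]
  twist: [0,0,0]
  claw: [1,1,1]

```text
time_s: 12.63
tcp_pos: [0.5615, 0.3006, 0.3185]
ee_rot: [[-0.071, 0.997, 0.001], [0.997, 0.071, 0.001], [0.001, 0.001, -1.0]]
force: [-3.2, -2.1, 9.5]
grip_width: 0.0311
finger_force: 40.0
```

>>> apply_moves:
  offset:
    - [0,0,-0.0007]
    - [0,0,-0.0005]
    - [0,0,0]
  twist: [0,0,0]
  claw: [1,1,1]

```text
time_s: 12.88
tcp_pos: [0.5615, 0.3007, 0.3185]
ee_rot: [[-0.071, 0.997, 0.002], [0.997, 0.071, 0.001], [0.001, 0.002, -1.0]]
force: [-5.5, -2.2, 15.7]
grip_width: 0.0313
finger_force: 40.0
```

>>> apply_moves:
  offset:
    - [0,0,-0.0004]
    - [0,0,0]
    - [0,0,0]
  twist: [0,0,0]
  claw: [1,1,1]

```text
time_s: 13.13
tcp_pos: [0.5615, 0.3007, 0.3184]
ee_rot: [[-0.071, 0.997, 0.002], [0.997, 0.071, 0.001], [0.001, 0.002, -1.0]]
force: [-6.1, -2.4, 17.2]
grip_width: 0.0313
finger_force: 40.0
```

17 N against a hard stop after about 6.5 mm of travel means the knob is locked. Lifting straight up, gently.

>>> apply_moves:
  offset:
    - [0,0,0.001]
    - [0,0,0.001]
    - [0,0,0.001]
    - [0,0,0.002]
    - [0,0,0.002]
    - [0,0,0.003]
    - [0,0,0.004]
    - [0,0,0.004]
    - [0,0,0.004]
    - [0,0,0]
  twist: [0,0,0,0,0,0,0,0,0,0]
  claw: [1,1,1,1,1,1,1,1,1,1]

```text
time_s: 13.97
tcp_pos: [0.5613, 0.3006, 0.3384]
ee_rot: [[-0.071, 0.997, 0.001], [0.997, 0.071, 0.001], [0.0, 0.001, -1.0]]
force: [-0.2, -0.8, -0.2]
grip_width: 0.0311
finger_force: 40.0
```

```bash
python3 - <<'E'
from m import *
s=snap('scene');st=bot.get_state();print(st['tcp_pos'],st['force'])
cv2.imwrite('pics/c7.png',cv2.resize(s['image'][100:200,280:380,::-1],(600,600),interpolation=cv2.INTER_CUBIC))
E
```

```text
[0.56131571 0.300601   0.33802097] [ 1.19626686  0.18767152 -1.3451717 ]
```

View pics/c7.png

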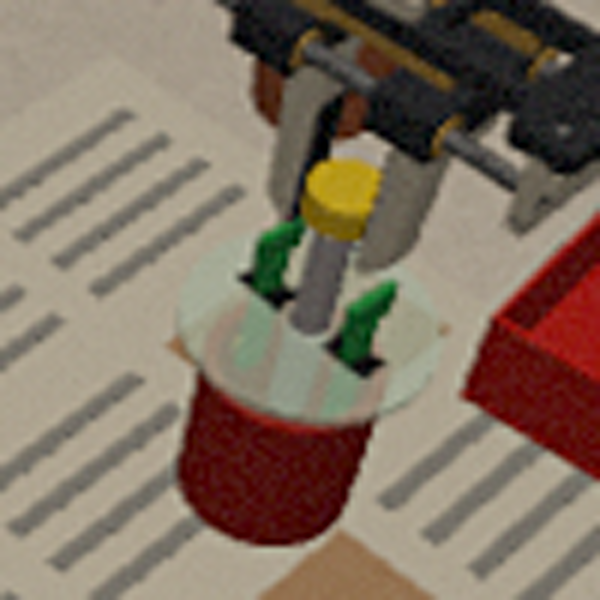

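The gauge rises straight with the wings held at their locked spread, and the planter stays put. Lifting on and carrying back.

>>> apply_moves:
  offset:
    - [0,0,0.006]
    - [0,0,0.01]
    - [0,0,0.01]
    - [0,0,0.01]
    - [0,0,0.012]
    - [0,0,0.012]
    - [0,0,0.008]
    - [0,0,0.004]
    - [0,0,0]
  twist: [0,0,0,0,0,0,0,0,0]
  claw: [1,1,1,1,1,1,1,1,1]

```text
time_s: 14.77
tcp_pos: [0.5615, 0.3006, 0.411]
ee_rot: [[-0.071, 0.997, 0.002], [0.997, 0.071, 0.001], [0.001, 0.002, -1.0]]
force: [0.2, 0.2, -1.7]
grip_width: 0.0307
finger_force: 40.0
```

>>> apply_moves:
  offset:
    - [0,-0.01,0]
    - [0,-0.02,0]
    - [0,-0.03,0]
    - [0,-0.033,0]
    - [0,-0.033,0]
    - [0,-0.033,0]
    - [0,-0.033,0]
    - [0,-0.033,0]
    - [0,-0.033,0]
    - [0,-0.033,0]
    - [0,-0.033,0]
    - [0,-0.033,0]
    - [0,-0.033,0]
    - [0,-0.033,0]
    - [0,-0.033,0]
    - [0,-0.033,0]
    - [0,-0.02,0]
    - [0,-0.01,0]
    - [0,-0.003,0]
    - [0,0,0]
  twist: [0,0,0,0,0,0,0,0,0,0,0,0,0,0,0,0,0,0,0,0]
  claw: [1,1,1,1,1,1,1,1,1,1,1,1,1,1,1,1,1,1,1,1]

```text
time_s: 16.43
tcp_pos: [0.5609, -0.2218, 0.4084]
ee_rot: [[-0.07, 0.998, -0.001], [0.998, 0.07, 0.001], [0.001, -0.001, -1.0]]
force: [-0.7, -0.1, -1.9]
grip_width: 0.0314
finger_force: 40.0
```

```bash
python3 - <<'E'
from m import *
s=snap('scene');st=bot.get_state();print(st['tcp_pos'],st['force'])
# stand: dark pixels vs model at hypotheses; visible part only -> compare lower outline
h=cv2.cvtColor(s['image'],cv2.COLOR_RGB2HSV)[...,2]
m=(h<45).astype(np.uint8); o=np.zeros_like(m);o[262:325,110:190]=m[262:325,110:190]
n,l,t,c=cv2.connectedComponentsWithStats(o);k=1+np.argmax(t[1:,4]);o=l==k;print(t[k])
for xy in((.5605,-.2215),(.5605,-.226),(.565,-.2215)): print(xy,cv2.boundingRect(hull(s,cyl(*xy,0,.085,.05))))
cv2.imwrite('pics/c8.png',cv2.resize(s['image'][200:330,85:215,::-1],(600,600),interpolation=cv2.INTER_CUBIC))
E
```

```text
[ 0.56110729 -0.22094222  0.40860221] [-0.11545053 -0.08203998 -1.33999805]
[ 121  262   56   55 1631]
(0.5605, -0.2215) (118, 255, 59, 63)
(0.5605, -0.226) (116, 256, 59, 63)
(0.565, -0.2215) (119, 256, 59, 64)
```

View pics/c8.png

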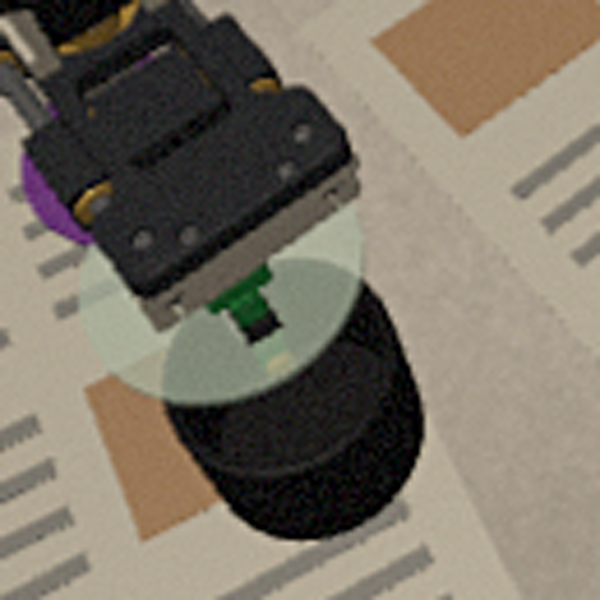

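The gauge sits level over the stand and the stand outline fits (0.5605, -0.2215), so the alignment is good. This was the tenth view. Lowering.

>>> apply_moves:
  offset:
    - [0,0,-0.008]
    - [0,0,-0.01]
    - [0,0,-0.01]
    - [0,0,-0.01]
    - [0,0,-0.01]
    - [0,0,-0.01]
    - [0,0,-0.01]
    - [0,0,-0.006]
    - [0,0,-0.004]
    - [0,0,0]
    - [0,0,0]
  twist: [0,0,0,0,0,0,0,0,0,0,0]
  claw: [1,1,1,1,1,1,1,1,1,1,1]

```text
time_s: 17.4
tcp_pos: [0.5613, -0.2216, 0.3312]
ee_rot: [[-0.071, 0.997, 0.0], [0.997, 0.071, -0.0], [-0.0, 0.0, -1.0]]
force: [0.6, 0.3, -1.4]
grip_width: 0.0308
finger_force: 40.0
```

>>> apply_moves:
  offset:
    - [0,0,-0.002]
    - [0,0,-0.002]
    - [0,0,-0.001]
    - [0,0,-0.001]
    - [0,0,0]
    - [0,0,0]
  twist: [0,0,0,0,0,0]
  claw: [1,1,1,1,1,1]

```text
time_s: 17.9
tcp_pos: [0.5613, -0.2215, 0.3251]
ee_rot: [[-0.071, 0.997, -0.0], [0.997, 0.071, 0.0], [0.0, -0.0, -1.0]]
force: [-0.5, -0.3, -1.9]
grip_width: 0.0311
finger_force: 40.0
```

>>> apply_moves:
  offset:
    - [0,0,-0.001]
    - [0,0,-0.001]
    - [0,0,0]
    - [0,0,0]
  twist: [0,0,0,0]
  claw: [1,1,1,1]

```text
time_s: 18.23
tcp_pos: [0.5614, -0.2216, 0.3237]
ee_rot: [[-0.071, 0.997, 0.001], [0.997, 0.071, -0.0], [-0.0, 0.001, -1.0]]
force: [-0.2, 0.3, 2.2]
grip_width: 0.0311
finger_force: 40.0
```

The disc is on the stand rim. Releasing and rising.

>>> apply_moves:
  offset:
    - [0,0,0]
    - [0,0,0]
    - [0,0,0]
    - [0,0,0]
    - [0,0,0]
    - [0,0,0]
    - [0,0,0]
    - [0,0,0]
    - [0,0,0]
    - [0,0,0.01]
    - [0,0,0.02]
    - [0,0,0.03]
    - [0,0,0.03]
    - [0,0,0.03]
    - [0,0,0]
  twist: [0,0,0,0,0,0,0,0,0,0,0,0,0,0,0]
  claw: [0.25,0.1,-0.2,-0.6,-1,-1,-1,-1,-1,-1,-1,-1,-1,-1,-1]

```text
time_s: 19.48
tcp_pos: [0.5621, -0.2219, 0.4522]
ee_rot: [[-0.071, 0.997, 0.01], [0.997, 0.071, -0.005], [-0.006, 0.01, -1.0]]
force: [0.6, -1.3, 1.7]
grip_width: 0.0931
finger_force: 0.0
```

>>> apply_moves:
  offset:
    - [-0.015,-0.025,0]
    - [-0.015,-0.025,0]
    - [-0.015,-0.025,0]
    - [-0.015,-0.025,0]
    - [-0.015,-0.025,0]
    - [-0.015,-0.025,0]
    - [-0.015,-0.025,0]
    - [-0.015,-0.025,0]
    - [-0.015,-0.025,0]
    - [-0.015,-0.025,0]
    - [-0.015,-0.025,0]
    - [-0.015,-0.025,0]
    - [0,0,0]
  twist: [0,0,0,0,0,0,0,0,0,0,0,0,0]
  claw: [-1,-1,-1,-1,-1,-1,-1,-1,-1,-1,-1,-1,-1]

```text
time_s: 20.57
tcp_pos: [0.378, -0.5252, 0.4434]
ee_rot: [[-0.067, 0.998, -0.001], [0.998, 0.067, -0.002], [-0.002, -0.001, -1.0]]
force: [0.4, -0.8, -0.1]
grip_width: 0.0931
finger_force: 0.0
```

```bash
python3 - <<'E'
from m import *
d=snap('top');s=snap('scene');print(bot.get_state()['tcp_pos'])
Y=((18,120,100),(35,255,255));G=((40,90,20),(85,255,255))
k=lambda x,y:cyl(x,y,.149,.165,.016)
yt,ys=blobs(d,*Y,(330,385,140,195)),blobs(s,*Y,(115,180,245,320));print(yt[1],ys[1])
for o,dd in((yt,d),(ys,s)): 
    if o[1]: print(fit([(dd,cen(o[0]))],k,[.56,-.22])[0])
print(blobs(d,*G,(330,385,140,195),3)[1],blobs(s,*G,(115,180,245,320),3)[1])
for n in('planter_red','planter_white','planter_blue'): print(n,[x['bbox'] for x in bot.spot_in(n,'scene')[:1]],[x['bbox'] for x in bot.spot_in(n,'top')[:1]])
E
```

```text
[ 0.38049804 -0.52229398  0.44334517]
[([360, 154, 16, 16, 202], [367.2, 161.7])] [([126, 253, 18, 19, 243], [134.3, 261.3]), ([137, 268, 5, 4, 6], [138.7, 269.5])]
[ 0.56207656 -0.22218886]
[ 0.55897452 -0.22266908]
[([355, 151, 12, 6, 39], [359.8, 153.2]), ([358, 176, 10, 2, 17], [362.0, 176.4])] [([140, 276, 14, 14, 118], [147.1, 282.6])]
planter_red [[326.1, 167.9, 32.4, 43.9]] [[120.5, 175.9, 43.8, 35.0]]
planter_white [[282.4, 239.2, 47.5, 48.3]] [[217.3, 139.2, 36.6, 44.3]]
planter_blue [[241.7, 189.3, 30.9, 42.6]] [[217.2, 212.6, 31.8, 34.0]]
```

Wing spacing fell from 29 to 23 px, about 12 mm narrower as a 64 mm bore should give. The knob is at its locked height and upright, and the planters haven't moved. Handing in.

```bash
python3 -c "
from station import bot
print(bot.sign_off())"
```

```text
the job is handed in; nothing more can be done
None
```

The red planter is measured and the job is handed in at about 21 s: the gauge hangs upright in the black stand, released and locked at a plunger spread that fits the 64 mm bore, with all three planters still in place.

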